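# Put the spacer bars back in their fitted case and shut it

## Robot

A 6-joint arm with a two-finger parallel gripper is mounted at the origin on the work surface. World frame = base frame: x ahead of the robot, y to its left, z up, the work surface at z = 0. Lengths are in mm, angles in rad, forces in N, time in s.
With the tool pointing down it reaches from about 275 to 1000 mm from the base axis. Payload 8.4 kg.
Tool frame: the origin (TCP) lies between the finger pads; the fingertips stand 22 mm ahead of it and the grasp point (between the pads) lies 3 mm ahead of it; z points along the fingers, y is the line along which they close (so a half turn about z gives the same grasp; the last joint's range is limited). The gripper opens to 85 mm and grips with 20 to 120 N. Pads are 22 mm wide; open, the fingers measure 114 mm over their backs; the gripper's body (76 mm by 85 mm) begins 54 mm behind the grasp point. The pads swing forward as they close: fully open they stand 13 mm farther back than shut.
Start: joints at [1.104, 0.353, 1.633, -0, 1.155, -0.002], TCP at [280.152, 558.698, 253.281] pointing down, gripper open.
Joint ranges: [-2.63, 2.63], [-0.92, 2.1], [0.06, 2.66], [-1.3, 4.44], [0, 2.69], [-3.02, 3.02]. Speed limits (rad/s): [2.22, 2.22, 2.79, 3.14, 3.14, 3.14].

## Interface

Orientations are given as [roll, pitch, yaw] about the fixed x, y, z axes, in that order (R = Rz(yaw) Ry(pitch) Rx(roll)).
In Python, from rig import r, grab_frame gives the robot as it stands.
- The arm moves only by the shell command python3 -m inch 'ROWS' [FORCE]. ROWS is JSON, a list of rows, each a list of 7 numbers: the turn, a rotation vector about the tool's x, y, z as a fraction of full scale, then the shift along the tool's x, y, z as a fraction of full scale, then the closure, from 0 (fully open) to 1 (shut). In form: [[rx, ry, rz, dx, dy, dz, fingers], ...]. A call has 1 to 8 rows; each row shifts and turns the commanded pose from where the row before left it, along the tool's axes as they then stand; what a row does not reach is not made up. Full scale, the value 1, is 2.5 cm for a shift and pi rad for a turn. A row lasts 1/12 s, in which the tool goes at most 41.7 mm and 7.16 degrees, less where a joint would pass 70% of its speed; a pose out of reach is approached as far as the arm can. A call with a number of a shift or a turn outside -1 to 1 is refused whole. A call with a gripper value outside its range is refused whole. The fingers move at their own pace and stop on an object; FORCE is the grip in N (left out, the last holds). Time passes only in rows, so rows that do not move let the fingers close. It gives the time, the measured TCP pose, the force, the opening and the grip force at its end, in the units of the state.
- r.sense(): the state, without advancing time (a new reading comes with each control period).
- grab_frame(name): name is "scene" or "top"; returns a dict with "pixels" (384x512x3 uint8, red, green, blue), "z_map" (384x512 float32, mm along the optical axis (not along the pixel's ray), 0 where there is no reading), "vertical_fov" (degrees; the focal length in pixels is half the picture's height over the tangent of half this angle, whatever the lens; pixels are square), "cx", "cy" (the principal point, pixels), "cam_to_world" (4x4, takes a point from camera to world coordinates). Camera axes: x right, y down, z forward; pixel columns grow to the right and rows downward; lengths in mm; the calibration is good to about 2 mm. A picture is of the moment at which its call begins.
- r.sign_off(): hands the job in; it is judged then, once.
The state is a dict: "clock": time; "qpos": joint angles; "qvel": joint speeds; "joint_efforts": joint torques, N m; "eef_pos": TCP position; "tcp_rot": TCP orientation; "contact_force": force on the tool from outside, world axes, zero at the start; "wrist_torque": the same for the moment, N m; "opening": opening from 0.0 (shut) to 1.0 (fully open); "grasp_force": force on a finger pad.
Only numpy, scipy, OpenCV 4.12 (cv2) and the standard library are available. Lean on these libraries where they do the work, as an engineer would, in place of code of your own. Each camera call takes 0.05 s, during which the arm holds its last target. There are 200 camera calls.

## Task

Take the tall glass prism out of the instrument case and set it down on the middle of the cork pad, and lay every brass spacer bar that is on the bench in its own bay of the case (long left, medium middle, short right, seen from the robot) and push it home so that it touches both the end stop at the far end and the side rail on its left. With all of them registered and nothing standing above the rim, shut the lid fully, and leave the other things on the bench where they are.

Things in the scene. Friction and masses are not known exactly. Their poses are not given: they have to be found in the camera images.
- case: Fixed wooden case, 220 x 260 x 62 mm, walls and floor 5 mm. Origin: centre of underside; x to the far, hinged wall, y left, z up. On its floor 4 black side rails, 10 mm high, along x from -45 to 97 mm (y 96 to 125, 20 to 56, -56 to -20, -125 to -96 mm) leave 3 bays 40 mm wide, open at the near end, each with an aluminium end stop (18 mm high, 12 thick) at its far end: long bar left, medium middle, short right. Free floor from the near wall to x -45.
- lid (a joint): Hinge of the lid (8 mm thick, as large as the case, brass knob on the middle of its outer face, 30 mm from the free edge): 0 rad shut on the rim, about 1.57 upright; it is 220 mm from hinge to free edge. The hinge is stiff, so the lid stays where it is left; shut it by pushing its outer (far) face towards the robot, then down.
- lid_hinge (a point): Middle of the lid's hinge line, on the far rim of the case; the hinge line runs along the case's y axis.
- lid_handle (a point): Grip point of the lid knob (26 mm wide), 35 mm out from the outer face of the lid, moving with it; the lid can be opened again by pinching the knob here and following the arc about the hinge.
- pad: Round cork pad fixed on the bench, 116 mm across, 4 mm thick; origin at the centre of its underside.
- prism_center (a point): Centre of the green glass block prism, 40 x 40 mm in plan and 86 mm tall (its z is the long axis), about 0.33 kg; at the start it stands upright on the inner floor in the near strip of the case, higher than the rim.
- bar_long_center (a point): Centre of the long brass spacer bar, 130 x 28 x 28 mm, length along its x, 0.2 to 0.6 kg; centre 14 mm above what it lies on. May be absent.
- corner_long (a point): Corner of the left bay (long bar), axes as the case's, on the inner floor: the end stop's face is at its x = 0 (the bar lies on the -x side) and the side rail's face at its y = 0 (the bar lies on the -y side), so the seated bar's centre is 65.0 mm in -x and 14 mm in -y from here.
- bar_mid_center (a point): Centre of the medium brass spacer bar, 105 x 28 x 28 mm, length along its x, 0.2 to 0.6 kg; centre 14 mm above what it lies on. May be absent.
- corner_mid (a point): Corner of the middle bay (medium bar), axes as the case's, on the inner floor: the end stop's face is at its x = 0 (the bar lies on the -x side) and the side rail's face at its y = 0 (the bar lies on the -y side), so the seated bar's centre is 52.5 mm in -x and 14 mm in -y from here.
- bar_short_center (a point): Centre of the short brass spacer bar, 80 x 28 x 28 mm, length along its x, 0.2 to 0.6 kg; centre 14 mm above what it lies on. May be absent.
- corner_short (a point): Corner of the right bay (short bar), axes as the case's, on the inner floor: the end stop's face is at its x = 0 (the bar lies on the -x side) and the side rail's face at its y = 0 (the bar lies on the -y side), so the seated bar's centre is 40.0 mm in -x and 14 mm in -y from here.
- shell: Porcelain grinding shell, a bowl 90 mm wide, 35 mm high; origin at the centre of its underside. Bystander: leave it alone.
- eyepiece: Knurled brass eyepiece barrel standing upright, 44 mm wide, 63 mm high; origin at the centre of its underside. Bystander: leave it alone.
- tongs: Steel lens tongs lying on the bench, 165 mm long, 12 mm high; origin at the centre of its underside. Bystander: leave it alone.
- lens_ring: Dark steel lens ring lying flat, 72 mm wide, 16 mm high; origin at the centre of its underside. Bystander: leave it alone.
- bottle: Amber bottle, 60 mm wide, 150 mm high; origin at the centre of its underside. Bystander: leave it alone.
- tin: Tin, 72 mm wide, 60 mm high; origin at the centre of its underside. Bystander: leave it alone.

How it is judged (in metres and radians):
On the way:
1. with the lid still open, the prism lies or stands on the pad and every bar present is registered against both stops of its bay (x of bar_long_center in the frame of corner_long between -0.068 and -0.063 m and y of bar_long_center in the frame of corner_long between -0.017 and -0.012 m and z of bar_long_center in the frame of corner_long between 0.01 and 0.018 m and angle between the x axis of each of bar_long_center, bar_mid_center, bar_short_center and the x axis of case, either way round below 0.05 rad and x of bar_mid_center in the frame of corner_mid between -0.0555 and -0.0505 m and y of bar_mid_center in the frame of corner_mid between -0.017 and -0.012 m and z of bar_mid_center in the frame of corner_mid between 0.01 and 0.018 m and x of bar_short_center in the frame of corner_short between -0.043 and -0.038 m and y of bar_short_center in the frame of corner_short between -0.017 and -0.012 m and z of bar_short_center in the frame of corner_short between 0.01 and 0.018 m and horizontal distance between prism_center and pad below 0.036 m and height (world z) of prism_center between 0.015 and 0.056 m and value of joint lid above 0.8 rad), for 0.2 s.
At the end, for the whole second after the job is handed in: Every bar present lies flat in its own bay with at most 3 mm between it and the end stop and 3 mm between it and the left side rail, square to the case within 0.05 rad; the prism rests on the pad with its centre within 36 mm of the pad's centre (standing or lying); the lid is shut (below 0.04 rad) (x of bar_long_center in the frame of corner_long between -0.068 and -0.063 m and y of bar_long_center in the frame of corner_long between -0.017 and -0.012 m and z of bar_long_center in the frame of corner_long between 0.01 and 0.018 m and angle between the x axis of each of bar_long_center, bar_mid_center, bar_short_center and the x axis of case, either way round below 0.05 rad and x of bar_mid_center in the frame of corner_mid between -0.0555 and -0.0505 m and y of bar_mid_center in the frame of corner_mid between -0.017 and -0.012 m and z of bar_mid_center in the frame of corner_mid between 0.01 and 0.018 m and x of bar_short_center in the frame of corner_short between -0.043 and -0.038 m and y of bar_short_center in the frame of corner_short between -0.017 and -0.012 m and z of bar_short_center in the frame of corner_short between 0.01 and 0.018 m and horizontal distance between prism_center and pad below 0.036 m and height (world z) of prism_center between 0.015 and 0.056 m and value of joint lid below 0.04 rad); the robot touches nothing.
It fails at once if a bystander (shell, eyepiece barrel, tongs, lens ring, bottle or tin) is moved more than 40 mm (distance of any of shell, eyepiece, tongs, lens_ring, bottle, tin from where it was at the start of the episode above 0.04 m).
Of bar_long, bar_mid, bar_short only 2 to 3 are there at a start; the rules pass over those that are not, and their reading is None.
At some moment in a run one of bar_long, bar_mid, bar_short may be knocked a few centimetres aside while the robot is not near it.
Once in a run the grip may slacken for a moment while it holds something.
It also fails if it takes over 210 s, if anything falls off the work surface, if the arm or the gripper's body presses on something with over 40 N, if the wrist force passes 120 N, or if a joint passes its speed limit or range.

## Working session

There is one attempt and no reset: what is moved stays moved. The work goes in short steps, Python scripts to look and compute and a shell command to move; the robot and the scene stay as the last step left them, time stands still between calls to the robot, and variables do not carry over. Pictures are saved under pics/ and viewed, at most 14 in all, crops included, and the job is handed in when it is done.

```bash
ls; mkdir -p pics
python3 - <<'E'
from rig import r, grab_frame
import cv2, numpy as np
print(r.sense())
for n in ("scene","top"):
    f=grab_frame(n); cv2.imwrite(f"pics/{n}0.png",f["pixels"][:,:,::-1])
    print(n,f["vertical_fov"],f["cx"],f["cy"],np.round(f["cam_to_world"],3).tolist())
    np.savez(f"/tmp/{n}0.npz",**f)
E
```

```text
pics
{'clock': 0.0, 'qpos': array([ 1.10359944e+00,  3.53672799e-01,  1.63412140e+00, -6.85142204e-06,
        1.15519520e+00, -2.40952130e-03]), 'qvel': array([ 0.00013097,  0.00043213,  0.00091626, -0.00237591, -0.00015832,
       -0.00042765]), 'joint_efforts': array([ 2.06923673e-03, -6.05244827e+01, -3.42051923e+01,  1.81638256e-04,
        9.30861424e-03,  3.60997956e-05]), 'eef_pos': array([279.95539741, 558.30361549, 252.55170877]), 'tcp_rot': array([-3.14019589e+00,  2.89880423e-06,  2.67680806e+00]), 'contact_force': array([-0.81522126, -0.24796026,  0.4920675 ]), 'wrist_torque': array([0.04956477, 0.00820665, 0.07380295]), 'grasp_force': 0.0, 'opening': 0.9986126521412001}
scene 45.54341841500293 256.854200146327 190.8573583412498 [[0.585, 0.656, -0.476, 1187.082], [0.811, -0.486, 0.326, -461.593], [-0.017, -0.577, -0.817, 1138.45], [0.0, 0.0, 0.0, 1.0]]
top 43.453489100103575 252.62402178442807 193.75109443656584 [[0.013, -0.987, 0.158, 326.156], [-1.0, -0.014, -0.008, -24.035], [0.01, -0.158, -0.987, 1690.501], [0.0, 0.0, 0.0, 1.0]]
```

View pics/scene0.png

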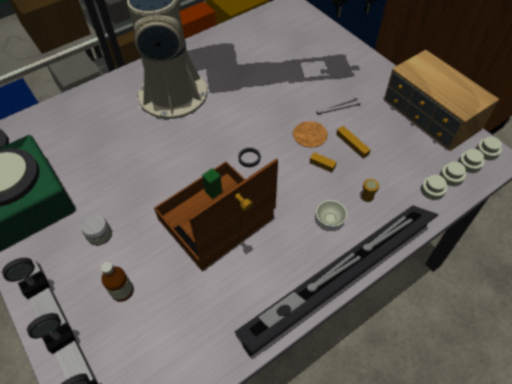

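View pics/top0.png

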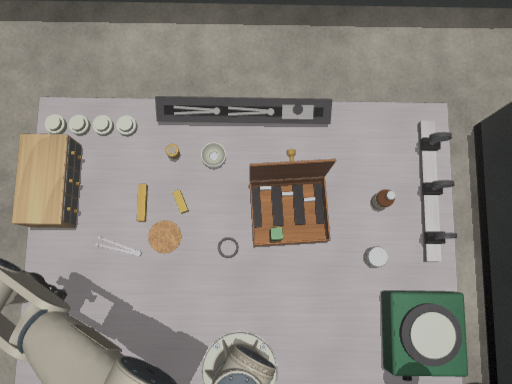

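Top view: the long bar is at (142,202), a shorter bar at (180,200), the pad at (165,237), the case around (290,210), and the green prism at (277,233). The eyepiece is at (172,151), the shell at (213,155), the tongs at (120,247) and the ring at (228,248). Only two bars are visible.

```bash
cat > h.py <<'E'
import cv2, numpy as np
from rig import r, grab_frame
def rays(f):
    h,w=f["z_map"].shape; F=h/2/np.tan(np.radians(float(f["vertical_fov"]))/2)
    v,u=np.mgrid[:h,:w]; return np.dstack([(u-f["cx"])/F,(v-f["cy"])/F,np.ones((h,w))])@np.array(f["cam_to_world"])[:3,:3].T
def pts(f): # world point of every pixel from depth
    return rays(f)*f["z_map"][...,None]+np.array(f["cam_to_world"])[:3,3]
def plane(f,z): # ray cast on world z
    d=rays(f); o=np.array(f["cam_to_world"])[:3,3]; return o+d*((z-o[2])/d[...,2])[...,None]
def mask(f,lo,hi,box=None):
    m=cv2.inRange(cv2.cvtColor(np.ascontiguousarray(f["pixels"]),cv2.COLOR_RGB2HSV),np.array(lo),np.array(hi))
    if box: k=np.zeros_like(m); k[box[1]:box[3],box[0]:box[2]]=255; m&=k
    return m
E
python3 - <<'E'
from h import *
for n in("top","scene"):
    f=dict(np.load(f"/tmp/{n}0.npz")); P=pts(f)
    jobs={"brass":((18,130,90),(32,255,255)),"green":((55,80,30),(90,255,255)),"cork":((8,90,120),(18,255,255))}
    for k,(lo,hi) in jobs.items():
        m=mask(f,lo,hi)
        c,l,s,ce=cv2.connectedComponentsWithStats(m)
        for i in range(1,c):
            if s[i,4]<25: continue
            q=P[l==i]; z=np.percentile(q[:,2],90)
            if np.linalg.norm(np.median(q[:,:2],0)-[450,0])>650: continue
            top=q[q[:,2]>z-6]
            R=cv2.minAreaRect(plane(f,z)[l==i][:,:2].astype(np.float32))
            print(n,k,ce[i].round(),s[i,4],"z",round(z),"rect",np.round(R[0]),np.round(R[1]),round(R[2],1),"topmean",top.mean(0).round())
f=dict(np.load("/tmp/top0.npz"));P=pts(f)
for nm,(u,v) in dict(nl=(252,244),nr=(327,241),fl=(250,164),fr=(333,162),stopL=(266,188),stopM=(288,193),stopR=(310,199),shell=(213,155),eye=(172,151),ring=(220,248),tongsa=(98,240),tongsb=(138,253),bot=(390,195),floorL=(264,230),lidtop=(290,163)).items(): print(nm,P[v,u].round())
E
python3 - <<'E'
import cv2
a=cv2.imread("pics/top0.png")[140:265,80:340]; cv2.imwrite("pics/c1.png",cv2.resize(a,None,fx=3,fy=3,interpolation=cv2.INTER_CUBIC))
E
```

```text
top cork [291. 162.] 136 z 287 rect [ 649. -153.] [  6. 255.] 4.3 topmean [ 649. -149.  284.]
top cork [286. 188.] 66 z 11 rect [ 618. -155.] [22. 36.] 0.8 topmean [ 611. -153.   48.]
top cork [308. 190.] 141 z 10 rect [ 610. -233.] [35. 47.] 89.8 topmean [ 613. -233.    8.]
top cork [288. 223.] 2016 z 14 rect [ 516. -172.] [190. 265.] 0.8 topmean [ 486. -166.   39.]
top cork [164. 237.] 815 z 9 rect [441. 267.] [108. 108.] 2.1 topmean [441. 267.  17.]
scene brass [354. 140.] 257 z 33 rect [562. 346.] [127.  27.] 0.2 topmean [565. 344.  36.]
scene brass [323. 160.] 176 z 34 rect [569. 213.] [78. 28.] 23.3 topmean [572. 210.  39.]
scene brass [371. 185.] 73 z 68 rect [740. 243.] [40. 39.] 53.4 topmean [741. 243.  65.]
scene brass [243. 201.] 95 z 267 rect [ 677. -155.] [40. 23.] 3.9 topmean [ 686. -154.  265.]
scene green [ 32. 181.] 1750 z 126 rect [ 149. -567.] [174. 262.] 89.2 topmean [ 190. -537.  130.]
scene green [211. 176.] 160 z 96 rect [ 459. -120.] [42. 39.] 4.9 topmean [ 455. -119.   94.]
scene cork [310. 134.] 703 z 10 rect [444. 267.] [113. 111.] 53.3 topmean [444. 266.   9.]
nl [419. -38.   4.]
nr [ 433. -298.   12.]
fl [641. -26. 285.]
fr [ 656. -278.  265.]
stopL [615. -84.  20.]
stopM [ 597. -161.   27.]
stopR [ 577. -238.   30.]
shell [734. 106.   9.]
eye [732. 244.  67.]
ring [404.  74.   2.]
tongsa [427. 502.  -7.]
tongsb [383. 357.   6.]
bot [ 576. -483.  148.]
floorL [469. -79.   2.]
lidtop [ 647. -146.  281.]
```

View pics/c1.png

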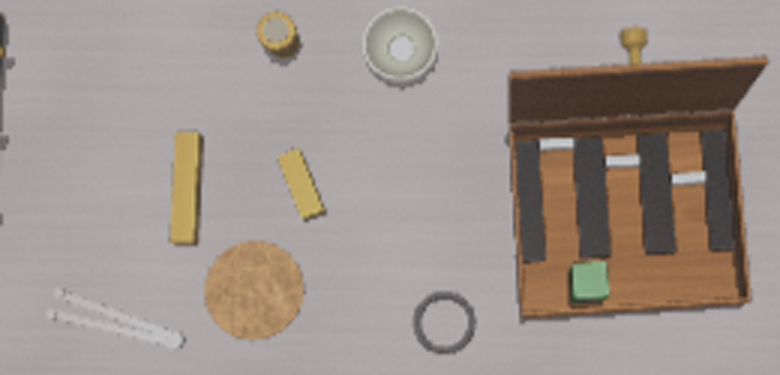

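Run:
```python
from h import *
f=dict(np.load("/tmp/top0.npz")); P=pts(f)
hsv=cv2.cvtColor(f["pixels"],cv2.COLOR_RGB2HSV)
for u,v in[(142,202),(180,200),(277,233),(260,215),(288,193)]: print(u,v,hsv[v,u])
def rect(m,z,nm):
    c,l,s,ce=cv2.connectedComponentsWithStats(m)
    for i in range(1,c):
        if s[i,4]<12: continue
        b=cv2.minAreaRect(plane(f,z)[l==i][:,:2].astype(np.float32))
        print(nm,ce[i].round(1),s[i,4],np.round(b[0],1),np.round(b[1]),round(b[2],1),"bbox px",s[i,:4])
rect(mask(f,(18,110,120),(34,255,255),(130,175,200,230)),28,"bar")
rect(mask(f,(35,40,40),(90,255,255),(260,220,295,250)),91,"prism")
rect(mask(f,(0,0,0),(180,255,75),(250,184,330,236)),15,"rail")
rect(mask(f,(0,0,130),(180,70,255),(255,180,322,205)),23,"stop")
# outer rim corners
R=plane(f,62)
for nm,(u,v) in dict(nl=(253.7,246),nr=(329.3,241)).items(): print(nm,R[int(round(v)),int(round(u))].round())
# lid: plane fit from scene view knob side
g=dict(np.load("/tmp/scene0.npz"));Q=pts(g)
for u,v in[(275,168),(275,210),(205,225),(207,258),(245,200)]: print("lid",u,v,Q[v,u].round())
```

```text
142 202 [ 21 124 192]
180 200 [ 23 121 191]
277 233 [ 59  56 167]
260 215 [ 0 17 74]
288 193 [105   3 194]
bar [141.3 202.8] 264 [556.9 349.3] [ 25. 123.] 89.9 bbox px [137 185   9  36]
bar [180.1 201.2] 162 [563.1 215.1] [78. 26.] 24.8 bbox px [173 190  15  23]
prism [276.  233.5] 156 [ 450.3 -116.1] [43. 40.] 0.8 bbox px [270 227  13  14]
rail [277.  205.1] 354 [ 556.3 -123. ] [142.  33.] 2.6 bbox px [272 185  11  41]
rail [298.5 204.1] 362 [ 561.5 -199.6] [143.  33.] 3.7 bbox px [293 184  12  41]
rail [320.8 205.1] 409 [ 543.1 -277. ] [183.  36.] 4.3 bbox px [314 184  15  52]
rail [256.5 205. ] 225 [548.6 -51.9] [141.  24.] 3.5 bbox px [253 187   9  41]
stop [264.9 187.4] 42 [616.5 -80.6] [11. 35.] 0.8 bbox px [260 186  11   4]
stop [287.  193.4] 40 [ 596.3 -158. ] [11. 35.] 0.8 bbox px [282 192  11   4]
stop [309.1 198.9] 42 [ 578.4 -235.3] [13. 36.] 9.0 bbox px [304 197  11   5]
nl [409. -44.  62.]
nr [ 430. -297.   62.]
lid 275 168 [643. -33. 256.]
lid 275 210 [612.  -5.   1.]
lid 205 225 [ 659. -250.  221.]
lid 207 258 [ 648. -259.   45.]
lid 245 200 [ 685. -151.  269.]
```

```bash
cat > to.py <<'E'
import sys; from h import *; from scipy.spatial.transform import Rotation as Ro
x,y,z,yaw=map(float,sys.argv[1:5]); s=r.sense(); R=Ro.from_euler("xyz",s["tcp_rot"])
G=Ro.from_euler("xyz",[np.pi,0,yaw]); d=(R.inv()*G).as_rotvec()/np.pi
print("now",s["eef_pos"].round(1),s["tcp_rot"].round(3),"F",s["contact_force"].round(1),"op",round(s["opening"],3),"gf",round(s["grasp_force"],1),"t",round(s["clock"],1))
print("turn",d.round(3),"shift after turn",(G.inv().apply(np.array([x,y,z])-s["eef_pos"])/25).round(2))
E
python3 -m inch '[[0,0,-0.034,0,0,0,0],[0,0,-0.034,0,0,0,0],[0,0,-0.034,0,0,0,0],[0,0,-0.034,0,0,0,0],[0,0,-0.031,0,0,0,0],[0,0,0,0,0,0,0]]' 60
python3 to.py 453 -118 150 3.2
```

```text
clock: 0.6
eef_pos: [280.0, 558.5, 252.8]
tcp_rot: [-3.141, -0.0, -3.077]
contact_force: [0.1, 0.7, 0.5]
opening: 0.999
grasp_force: 0.0
now [280.  558.5 252.8] [-3.141 -0.    -3.077] F [0.1 0.7 0.5] op 0.999 gf 0.0 t 0.6
turn [-0.    -0.     0.002] shift after turn [ -5.33 -27.42   4.11]
```

```bash
python3 -m inch '[[0,0,0,-0.18,-0.91,0,0],[0,0,0,-0.18,-0.91,0,0],[0,0,0,-0.18,-0.91,0,0],[0,0,0,-0.18,-0.91,0,0],[0,0,0,-0.18,-0.91,0,0],[0,0,0,-0.18,-0.91,0,0],[0,0,0,-0.18,-0.91,0,0],[0,0,0,-0.18,-0.91,0,0]]' >/dev/null
python3 -m inch '[[0,0,0,-0.18,-0.91,0,0],[0,0,0,-0.18,-0.91,0,0],[0,0,0,-0.18,-0.91,0,0],[0,0,0,-0.18,-0.91,0,0],[0,0,0,-0.18,-0.91,0,0],[0,0,0,-0.18,-0.91,0,0],[0,0,0,-0.18,-0.91,0,0],[0,0,0,-0.18,-0.91,0,0]]' >/dev/null
python3 -m inch '[[0,0,0,-0.18,-0.91,0,0],[0,0,0,-0.18,-0.91,0,0],[0,0,0,-0.18,-0.91,0,0],[0,0,0,-0.18,-0.91,0,0],[0,0,0,-0.18,-0.91,0,0],[0,0,0,-0.18,-0.91,0,0],[0,0,0,-0.18,-0.91,0,0],[0,0,0,-0.18,-0.91,0,0]]' >/dev/null
python3 -m inch '[[0,0,0,-0.18,-0.91,0,0],[0,0,0,-0.18,-0.91,0,0],[0,0,0,-0.18,-0.91,0,0],[0,0,0,-0.18,-0.91,0,0],[0,0,0,-0.15,-0.91,0,0],[0,0,0,0,-0.4,0,0],[0,0,0,0,0,0,0],[0,0,0,0,0,0,0]]'
python3 to.py 453 -118 150 3.2
```

```text
clock: 3.27
eef_pos: [449.3, -102.0, 253.1]
tcp_rot: [3.141, -0.001, -3.085]
contact_force: [-0.5, 0.4, 0.7]
opening: 1.001
grasp_force: 0.0
now [ 449.3 -102.   253.1] [ 3.141e+00 -1.000e-03 -3.085e+00] F [-0.5  0.4  0.7] op 1.001 gf 0.0 t 3.3
turn [ 0.    -0.    -0.001] shift after turn [-0.11 -0.65  4.12]
```

```bash
python3 -m inch '[[0,0,0,-0.11,-0.65,0,0],[0,0,0,0,0,0.9,0],[0,0,0,0,0,0.9,0],[0,0,0,0,0,0.9,0],[0,0,0,0,0,0.9,0],[0,0,0,0,0,0.5,0],[0,0,0,0,0,0,0]]' >/dev/null
python3 - <<'E'
from h import *
f=grab_frame("scene"); cv2.imwrite("pics/s1.png",cv2.resize(f["pixels"][80:300,120:400,::-1],None,fx=2.5,fy=2.5))
E
python3 to.py 453 -118 78 3.2
```

```text
now [ 452.3 -116.8  149.8] [ 3.140e+00 -3.000e-03 -3.082e+00] F [ 0.5 -0.6  0.5] op 1.0 gf 0.0 t 3.9
turn [ 0.    -0.001  0.001] shift after turn [-0.02 -0.05  2.87]
```

View pics/s1.png

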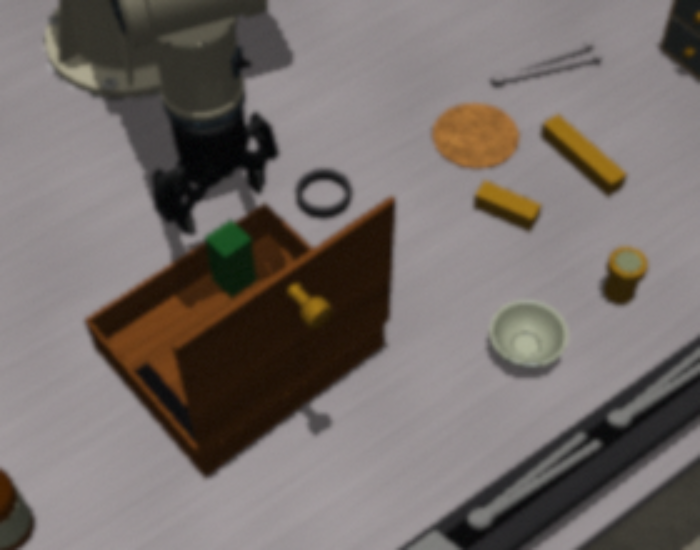

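The open fingers hang at about (215,175) in the crop, above and straddling the prism at (230,255). Now I'll go down and grip.

```bash
python3 -m inch '[[0,0,0,0,0,0.8,0],[0,0,0,0,0,0.8,0],[0,0,0,0,0,0.8,0],[0,0,0,0,0,0.4,0],[0,0,0,0,0,0,0],[0,0,0,0,0,0,0.5],[0,0,0,0,0,0,1],[0,0,0,0,0,0,1]]' 70
python3 -m inch '[[0,0,0,0,0,0,1],[0,0,0,0,0,0,1],[0,0,0,0,0,0,1],[0,0,0,0,0,0,1],[0,0,0,0,0,0,1],[0,0,0,0,0,0,1]]'
python3 to.py 442 267 121 3.2
```

```text
clock: 4.57
eef_pos: [454.3, -118.3, 82.0]
tcp_rot: [-3.141, 0.002, -3.082]
contact_force: [0.5, 0.1, -0.5]
opening: 0.604
grasp_force: 0.0
clock: 5.07
eef_pos: [454.3, -118.3, 82.0]
tcp_rot: [-3.141, 0.002, -3.082]
contact_force: [-2.1, 1.2, 8.6]
opening: 0.459
grasp_force: 69.0
now [ 454.3 -118.3   82. ] [-3.141e+00  2.000e-03 -3.082e+00] F [-2.1  1.2  8.6] op 0.459 gf 69.0 t 5.1
turn [-0.     0.001  0.   ] shift after turn [-0.41 15.41 -1.56]
```

```bash
python3 -m inch '[[0,0,0,0,0,-0.4,1],[0,0,0,0,0,-0.8,1],[0,0,0,0,0,-0.8,1],[0,0,0,0,0,-0.8,1],[0,0,0,0,0,-0.4,1],[0,0,0,0,0,0,1]]'
python3 -m inch '[[0,0,0,0,0.4,0,1],[0,0,0,0,0.7,0,1],[0,0,0,0,0.8,0,1],[0,0,0,0,0.8,0,1],[0,0,0,0,0.8,0,1],[0,0,0,0,0.8,0,1],[0,0,0,0,0.8,0,1],[0,0,0,0,0.8,0,1]]'
python3 -m inch '[[0,0,0,0,0.8,0,1],[0,0,0,0,0.8,0,1],[0,0,0,0,0.8,0,1],[0,0,0,0,0.8,0,1],[0,0,0,0,0.8,0,1],[0,0,0,0,0.8,0,1],[0,0,0,0,0.8,0,1],[0,0,0,0,0.8,0,1]]'
python3 -m inch '[[0,0,0,0,0.8,0,1],[0,0,0,0,0.7,0,1],[0,0,0,0,0.5,0,1],[0,0,0,0,0.3,0,1],[0,0,0,0,0,0,1]]'
python3 to.py 442 267 81.5 3.2
```

```text
clock: 5.57
eef_pos: [454.8, -118.5, 163.2]
tcp_rot: [-3.14, 0.004, -3.082]
contact_force: [-0.1, 0.4, -3.8]
opening: 0.454
grasp_force: 70.9
clock: 6.23
eef_pos: [443.2, 30.5, 159.4]
tcp_rot: [3.141, -0.003, -3.082]
contact_force: [1.0, -0.6, -3.8]
opening: 0.457
grasp_force: 70.9
clock: 6.9
eef_pos: [433.5, 189.8, 159.3]
tcp_rot: [-3.141, -0.003, -3.082]
contact_force: [0.5, 0.1, -3.8]
opening: 0.463
grasp_force: 70.9
clock: 7.32
eef_pos: [431.0, 247.2, 160.0]
tcp_rot: [-3.141, -0.001, -3.08]
contact_force: [0.6, -0.8, -4.2]
opening: 0.457
grasp_force: 70.7
now [431.  247.2 160. ] [-3.141e+00 -1.000e-03 -3.080e+00] F [ 0.6 -0.8 -4.2] op 0.457 gf 70.7 t 7.3
turn [-0.    -0.     0.001] shift after turn [-0.48  0.77  3.14]
```

```bash
python3 -m inch '[[0,0,0,-0.48,0.77,0,1],[0,0,0,0,0,0.8,1],[0,0,0,0,0,0.8,1],[0,0,0,0,0,0.8,1],[0,0,0,0,0,0.4,1],[0,0,0,0,0,0.2,1],[0,0,0,0,0,0,1]]'
python3 to.py 442 267 81.5 3.2
```

```text
clock: 7.9
eef_pos: [441.9, 265.3, 84.9]
tcp_rot: [-3.14, -0.002, -3.082]
contact_force: [-0.2, -0.3, -3.5]
opening: 0.458
grasp_force: 71.0
now [441.9 265.3  84.9] [-3.140e+00 -2.000e-03 -3.082e+00] F [-0.2 -0.3 -3.5] op 0.458 gf 71.0 t 7.9
turn [-0.    -0.001  0.   ] shift after turn [-0.01  0.07  0.13]
```

```bash
python3 -m inch '[[0,0,0,0,0.06,0.1,1],[0,0,0,0,0,0.04,1],[0,0,0,0,0,0,1]]'
python3 -m inch '[[0,0,0,0,0,0.04,1],[0,0,0,0,0,0,1]]'
```

```text
clock: 8.15
eef_pos: [442.8, 267.9, 82.9]
tcp_rot: [3.141, 0.001, -3.082]
contact_force: [0.4, -0.1, -3.8]
opening: 0.46
grasp_force: 71.1
clock: 8.32
eef_pos: [442.6, 267.8, 81.7]
tcp_rot: [3.141, 0.001, -3.082]
contact_force: [-0.0, -0.1, -3.8]
opening: 0.459
grasp_force: 71.1
```

```bash
python3 -m inch '[[0,0,0,0,0,0.04,1],[0,0,0,0,0,0,1]]'
python3 -m inch '[[0,0,0,0,0,0.04,1],[0,0,0,0,0,0,1]]'
```

```text
clock: 8.48
eef_pos: [442.6, 267.8, 81.1]
tcp_rot: [3.141, 0.001, -3.082]
contact_force: [-1.7, -1.1, 5.7]
opening: 0.456
grasp_force: 71.7
clock: 8.65
eef_pos: [442.7, 267.9, 81.0]
tcp_rot: [3.141, 0.001, -3.082]
contact_force: [-4.6, -2.0, 19.0]
opening: 0.458
grasp_force: 73.0
```

```bash
python3 -m inch '[[0,0,0,0,0,-0.05,1],[0,0,0,0,0,0,0.4],[0,0,0,0,0,0,0.2],[0,0,0,0,0,0,0],[0,0,0,0,0,0,0],[0,0,0,0,0,0,0],[0,0,0,0,0,0,0],[0,0,0,0,0,0,0]]'
python3 -m inch '[[0,0,0,0,0,-0.3,0],[0,0,0,0,0,-0.8,0],[0,0,0,0,0,-0.8,0],[0,0,0,0,0,-0.8,0],[0,0,0,0,0,-0.8,0],[0,0,0,0,0,-0.3,0],[0,0,0,0,0,0,0]]'
cat > bars.py <<'E'
from h import *; import sys
for n in("scene","top"):
    f=grab_frame(n); np.savez(f"/tmp/{n}.npz",**f)
    cv2.imwrite(f"pics/{sys.argv[1]}_{n}.png",f["pixels"][:,:,::-1])
    R=plane(f,28); m=mask(f,(16,100,70),(34,255,255))
    c,l,s,ce=cv2.connectedComponentsWithStats(m)
    for i in range(1,c):
        if s[i,4]<40: continue
        q=R[l==i][:,:2].astype(np.float32); b=cv2.minAreaRect(q)
        if abs(b[0][0]-550)<250 and abs(b[0][1])<480: print(n,ce[i].round(),s[i,4],np.round(b[0],1),np.round(b[1]),round(b[2],1))
    m=mask(f,(40,40,30),(90,255,255)); w=plane(f,88); ok=(abs(w[...,0]-442)<80)&(abs(w[...,1]-267)<90)&(m>0)
    print(n,"prism@z88",cv2.minAreaRect(w[ok][:,:2].astype(np.float32)) if ok.any() else None)
E
python3 bars.py a; python3 to.py 559 348 120 3.14
```

```text
clock: 9.32
eef_pos: [442.3, 267.6, 80.4]
tcp_rot: [-3.142, -0.0, -3.082]
contact_force: [0.8, -0.3, 0.1]
opening: 0.998
grasp_force: 0.0
clock: 9.9
eef_pos: [443.4, 268.3, 177.6]
tcp_rot: [3.14, 0.003, -3.082]
contact_force: [1.6, -0.8, -0.1]
opening: 1.001
grasp_force: 0.0
scene [353. 140.] 290 [559.2 349.2] [132.  32.] 1.5
scene [318. 135.] 49 [476.7 267.5] [25. 68.] 3.5
scene [323. 160.] 199 [565.6 216.1] [81. 32.] 25.4
scene [371. 185.] 105 [724.6 267.4] [43. 46.] 29.6
scene [243. 200.] 124 [538.3 -71.5] [55. 33.] 4.5
scene prism@z88 ((464.783935546875, 245.61927795410156), (50.59868621826172, 116.44209289550781), 49.71595764160156)
top [173. 151.] 62 [743.9 249.9] [44. 43.] 47.3
top [291. 154.] 63 [ 732.1 -169.8] [40. 25.] 0.1
top [142. 190.] 90 [602.4 348.7] [39. 28.] 0.8
top [180. 201.] 175 [563.8 215.2] [80. 27.] 23.5
top prism@z88 ((432.15472412109375, 239.1239013671875), (14.95585823059082, 5.856869697570801), 28.558027267456055)
now [442.2 267.5 175.2] [ 3.142  0.    -3.082] F [-0.1 -0.  -0.5] op 0.999 gf 0.0 t 10.0
turn [0.   0.   0.02] shift after turn [-4.67  3.23  2.21]
```

```bash
python3 -m inch '[[0,0,0.02,0,0,0,0],[0,0,0,-0.8,0.55,0,0],[0,0,0,-0.8,0.55,0,0],[0,0,0,-0.8,0.55,0,0],[0,0,0,-0.8,0.55,0.4,0],[0,0,0,-0.8,0.55,0.8,0],[0,0,0,-0.6,0.45,0.8,0],[0,0,0,0,0,0,0]]'
python3 to.py 560 349 35 3.15
```

```text
clock: 10.67
eef_pos: [557.6, 347.5, 119.7]
tcp_rot: [-3.139, -0.005, 3.139]
contact_force: [-1.3, -1.5, 0.1]
opening: 0.995
grasp_force: 0.0
now [557.6 347.5 119.7] [-3.139 -0.005  3.139] F [-1.3 -1.5  0.1] op 0.995 gf 0.0 t 10.7
turn [-0.001 -0.001 -0.004] shift after turn [-0.1   0.06  3.39]
```

```bash
python3 -m inch '[[0,0,-0.003,-0.1,0.06,0.8,0],[0,0,0,0,0,0.8,0],[0,0,0,0,0,0.8,0],[0,0,0,0,0,0.7,0],[0,0,0,0,0,0.25,0],[0,0,0,0,0,0,0],[0,0,0,0,0,0,0.5],[0,0,0,0,0,0,1]]' 70
python3 -m inch '[[0,0,0,0,0,0,1],[0,0,0,0,0,0,1],[0,0,0,0,0,0,1],[0,0,0,0,0,0,1],[0,0,0,0,0,0,1],[0,0,0,0,0,0,1]]'
python3 -m inch '[[0,0,0,0,0,-0.4,1],[0,0,0,0,0,-0.6,1],[0,0,0,0,0,-0.8,1],[0,0,0,0,0,-0.8,1],[0,0,0,0,0,-0.8,1],[0,0,0,0,0,-0.6,1],[0,0,0,0,0,-0.2,1],[0,0,0,0,0,0,1]]'
python3 bars.py b
```

```text
clock: 11.33
eef_pos: [560.5, 349.0, 42.8]
tcp_rot: [3.141, 0.001, -3.135]
contact_force: [-0.4, -0.4, 0.6]
opening: 0.747
grasp_force: 0.0
clock: 11.83
eef_pos: [560.7, 349.2, 43.2]
tcp_rot: [3.141, 0.001, -3.135]
contact_force: [-0.9, -0.7, 6.4]
opening: 0.299
grasp_force: 69.1
clock: 12.5
eef_pos: [560.7, 349.1, 148.5]
tcp_rot: [3.14, 0.002, -3.135]
contact_force: [-0.4, 0.3, -3.3]
opening: 0.301
grasp_force: 69.8
scene [367. 123.] 144 [528.6 436.4] [31. 80.] 84.7
scene [320. 132.] 45 [471.1 290. ] [30. 58.] 35.1
scene [323. 160.] 201 [565.8 216.2] [81. 32.] 25.4
scene [371. 185.] 106 [724.7 268.2] [43. 46.] 10.7
scene [243. 201.] 126 [538.5 -71.5] [55. 33.] 4.5
scene prism@z88 ((461.75665283203125, 243.15780639648438), (53.21787643432617, 116.72938537597656), 40.337188720703125)
top [173. 152.] 67 [743.4 250.5] [47. 42.] 12.5
top [291. 154.] 64 [ 732.1 -169.8] [40. 25.] 0.1
top [138. 183.] 40 [623.5 365.8] [33. 17.] 2.8
top [180. 201.] 173 [563.8 215.2] [80. 27.] 23.5
top [175. 231.] 95 [459.5 230.2] [90. 29.] 33.4
top prism@z88 ((438.86865234375, 263.5738220214844), (43.168190002441406, 49.689857482910156), 2.2925968170166016)
```

The grip overlaps the bar by only about 7 mm, so I'll set it down and regrip lower.

```bash
python3 -m inch '[[0,0,0,0,0,0.8,1],[0,0,0,0,0,0.8,1],[0,0,0,0,0,0.8,1],[0,0,0,0,0,0.8,1],[0,0,0,0,0,0.5,1],[0,0,0,0,0,0.2,1],[0,0,0,0,0,0,1]]'
python3 to.py 560.7 349.1 43.2 3.148
```

```text
clock: 13.18
eef_pos: [558.9, 348.1, 47.2]
tcp_rot: [-3.14, -0.003, -3.135]
contact_force: [0.2, 0.7, -3.0]
opening: 0.298
grasp_force: 69.7
now [558.9 348.1  47.2] [-3.140e+00 -3.000e-03 -3.135e+00] F [ 0.2  0.7 -3. ] op 0.298 gf 69.7 t 13.2
turn [-0.001 -0.001  0.   ] shift after turn [-0.07  0.04  0.16]
```

View pics/b_scene.png

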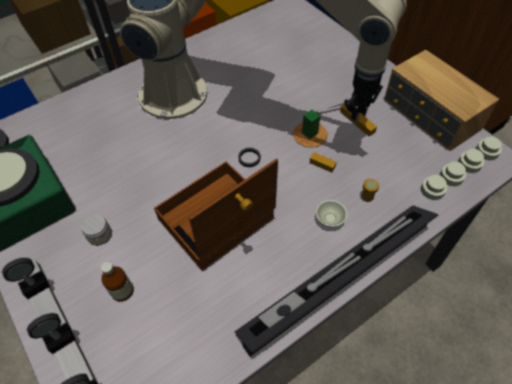

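The prism stands upright on the pad at (312,125), and the long bar is held level at (357,118). Regripping.

```bash
python3 -m inch '[[0,0,0,0,0,0.14,1],[0,0,0,0,0,0,1],[0,0,0,0,0,0,0.5],[0,0,0,0,0,0,0.5],[0,0,0,0,0,0,0.5],[0,0,0,0,0,0.2,0.5],[0,0,0,0,0,0.2,0.5],[0,0,0,0,0,0,0.5]]'
python3 to.py 560 349 35 3.148
```

```text
clock: 13.85
eef_pos: [559.5, 348.4, 34.7]
tcp_rot: [-3.141, -0.001, -3.135]
contact_force: [-0.1, -0.4, -0.6]
opening: 0.499
grasp_force: 0.0
now [559.5 348.4  34.7] [-3.141e+00 -1.000e-03 -3.135e+00] F [-0.1 -0.4 -0.6] op 0.499 gf 0.0 t 13.8
turn [-0. -0.  0.] shift after turn [-0.02  0.02 -0.01]
```

```bash
python3 -m inch '[[0,0,0,0,0,0,1],[0,0,0,0,0,0,1],[0,0,0,0,0,0,1],[0,0,0,0,0,0,1],[0,0,0,0,0,0,1],[0,0,0,0,0,0,1]]' 80
python3 -m inch '[[0,0,0,0,0,-0.4,1],[0,0,0,0,0,-0.6,1],[0,0,0,0,0,-0.8,1],[0,0,0,0,0,-0.8,1],[0,0,0,0,0,-0.5,1],[0,0,-0.019,0,0,-0.2,1],[0,0,0,0,0,0,1]]'
python3 to.py 528 -87 125 3.208
```

```text
clock: 14.35
eef_pos: [560.0, 348.8, 35.7]
tcp_rot: [-3.141, -0.0, -3.135]
contact_force: [-0.6, 0.1, 0.4]
opening: 0.303
grasp_force: 79.4
clock: 14.93
eef_pos: [561.2, 349.4, 121.1]
tcp_rot: [3.14, 0.003, -3.073]
contact_force: [-0.3, -0.3, -2.3]
opening: 0.305
grasp_force: 79.2
now [561.2 349.4 121.1] [ 3.140e+00  3.000e-03 -3.073e+00] F [-0.3 -0.3 -2.3] op 0.305 gf 79.2 t 14.9
turn [0.001 0.001 0.001] shift after turn [  2.48 -17.33  -0.16]
```

```bash
python3 -m inch '[[0,0,0,0.1,-0.4,-0.05,1],[0,0,0,0.1,-0.7,-0.1,1],[0,0,0,0.12,-0.8,0,1],[0,0,0,0.12,-0.8,0,1],[0,0,0,0.12,-0.8,0,1],[0,0,0,0.12,-0.8,0,1],[0,0,0,0.12,-0.8,0,1],[0,0,0,0.12,-0.8,0,1]]'
python3 -m inch '[[0,0,0,0.12,-0.8,0,1],[0,0,0,0.12,-0.8,0,1],[0,0,0,0.12,-0.8,0,1],[0,0,0,0.12,-0.8,0,1],[0,0,0,0.12,-0.8,0,1],[0,0,0,0.12,-0.8,0,1],[0,0,0,0.12,-0.8,0,1],[0,0,0,0.12,-0.8,0,1]]'
python3 -m inch '[[0,0,0,0.12,-0.8,0,1],[0,0,0,0.12,-0.8,0,1],[0,0,0,0.12,-0.8,0,1],[0,0,0,0.12,-0.8,0,1],[0,0,0,0.12,-0.8,0,1],[0,0,0,0.1,-0.6,0,1],[0,0,0,0,-0.3,0,1],[0,0,0,0,0,0,1]]'
python3 to.py 528 -87 125 3.208
```

```text
clock: 15.6
eef_pos: [545.6, 197.3, 121.4]
tcp_rot: [-3.141, -0.002, -3.077]
contact_force: [0.5, -0.9, -3.1]
opening: 0.304
grasp_force: 79.2
clock: 16.27
eef_pos: [531.8, 36.5, 121.5]
tcp_rot: [-3.141, -0.002, -3.077]
contact_force: [-0.1, -0.0, -3.0]
opening: 0.305
grasp_force: 79.2
clock: 16.93
eef_pos: [523.0, -86.4, 121.7]
tcp_rot: [-3.141, -0.001, -3.078]
contact_force: [-0.7, -0.0, -3.9]
opening: 0.304
grasp_force: 79.3
now [523.  -86.4 121.7] [-3.141e+00 -1.000e-03 -3.078e+00] F [-0.7 -0.  -3.9] op 0.304 gf 79.3 t 16.9
turn [-0.    -0.    -0.001] shift after turn [-0.2  -0.04 -0.13]
```

Run:
```python
from h import *
a=grab_frame("top"); b=grab_frame("scene")
A=cv2.resize(a["pixels"][150:260,235:345,::-1],(396,396),interpolation=cv2.INTER_CUBIC);B=cv2.resize(b["pixels"][120:280,140:300,::-1],(396,396),interpolation=cv2.INTER_CUBIC)
cv2.imwrite("pics/c.png",np.hstack([A,B]))
```

```text
(no output)
```

View pics/c.png

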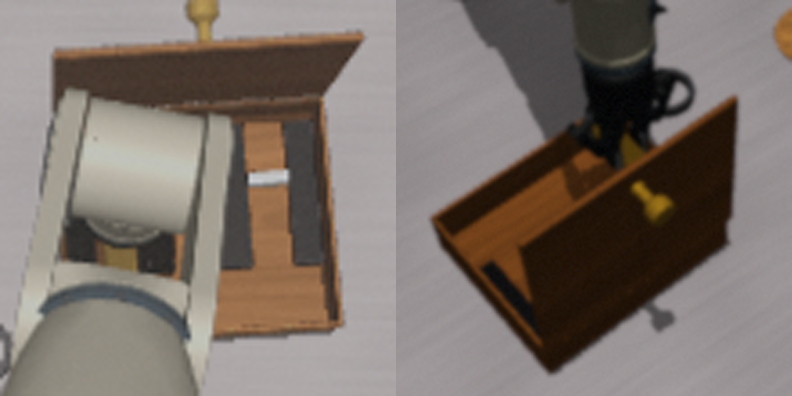

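The arm hides most of the bay, but the bar's near end at (120,258) in the left panel lines up with the left bay. Going down in stages and watching the force.

```bash
python3 -m inch '[[0,0,0,-0.2,-0.04,0.4,1],[0,0,0,0,0,0.8,1],[0,0,0,0,0,0.8,1],[0,0,0,0,0,0.6,1],[0,0,0,0,0,0.2,1],[0,0,0,0,0,0,1]]'
python3 to.py 528 -87 42 3.208
```

```text
clock: 17.53
eef_pos: [528.3, -84.3, 50.3]
tcp_rot: [3.141, -0.003, -3.075]
contact_force: [0.0, -0.4, -4.4]
opening: 0.304
grasp_force: 79.2
now [528.3 -84.3  50.3] [ 3.141e+00 -3.000e-03 -3.075e+00] F [ 0.  -0.4 -4.4] op 0.304 gf 79.2 t 17.5
turn [ 0.    -0.001  0.   ] shift after turn [ 0.02 -0.11  0.33]
```

```bash
python3 -m inch '[[0,0,0,0,-0.1,0,1],[0,0,0,0,0,0.1,1],[0,0,0,0,0,0,1]]'
python3 -m inch '[[0,0,0,0,0,0.1,1],[0,0,0,0,0,0.1,1],[0,0,0,0,0,0,1]]'
python3 to.py 528 -87 42 3.208
```

```text
clock: 17.78
eef_pos: [530.1, -87.8, 50.1]
tcp_rot: [-3.141, 0.001, -3.076]
contact_force: [0.2, 0.2, -4.0]
opening: 0.301
grasp_force: 79.2
clock: 18.03
eef_pos: [529.3, -87.7, 44.4]
tcp_rot: [3.142, -0.0, -3.076]
contact_force: [-0.4, -0.0, -2.9]
opening: 0.302
grasp_force: 79.2
now [529.3 -87.7  44.4] [ 3.142 -0.    -3.076] F [-0.4 -0.  -2.9] op 0.302 gf 79.2 t 18.0
turn [ 0. -0. -0.] shift after turn [0.05 0.03 0.1 ]
```

```bash
python3 -m inch '[[0,0,0,0,0,0.08,1],[0,0,0,0,0,0.04,1],[0,0,0,0,0,0,1]]'
python3 -m inch '[[0,0,0,0,0.1,0,1],[0,0,0,0,0.06,0,1],[0,0,0,0,0,0,1]]'
python3 -m inch '[[0,0,0,0,0.06,0,1],[0,0,0,0,0,0,1]]'
python3 to.py 545 -80 42 3.208
```

```text
clock: 18.28
eef_pos: [529.2, -87.7, 41.3]
tcp_rot: [3.142, -0.0, -3.075]
contact_force: [-0.9, -0.7, -3.2]
opening: 0.3
grasp_force: 79.2
clock: 18.53
eef_pos: [529.1, -83.4, 41.6]
tcp_rot: [3.142, -0.0, -3.075]
contact_force: [-0.4, 0.0, -3.1]
opening: 0.305
grasp_force: 79.2
clock: 18.7
eef_pos: [529.0, -82.0, 41.6]
tcp_rot: [3.142, 0.0, -3.075]
contact_force: [-0.3, 1.3, -3.2]
opening: 0.302
grasp_force: 79.2
now [529.  -82.   41.6] [ 3.142  0.    -3.075] F [-0.3  1.3 -3.2] op 0.302 gf 79.2 t 18.7
turn [ 0.  0. -0.] shift after turn [-0.64  0.04 -0.02]
```

```bash
python3 -m inch '[[0,0,0,0,0.06,0,1],[0,0,0,0,0,0,1]]'
python3 -m inch '[[0,0,0,0,0.06,0,1],[0,0,0,0,0,0,1]]'
python3 -m inch '[[0,0,0,0,0.05,0,1],[0,0,0,0,0,0,1]]'
```

```text
clock: 18.87
eef_pos: [529.0, -81.0, 41.6]
tcp_rot: [-3.141, 0.0, -3.075]
contact_force: [-0.5, -3.3, -2.9]
opening: 0.305
grasp_force: 79.4
clock: 19.03
eef_pos: [529.1, -80.5, 41.7]
tcp_rot: [-3.139, 0.0, -3.073]
contact_force: [-0.2, -10.4, -3.5]
opening: 0.303
grasp_force: 79.7
clock: 19.2
eef_pos: [529.1, -80.3, 41.7]
tcp_rot: [-3.138, 0.001, -3.072]
contact_force: [-0.0, -19.3, -4.5]
opening: 0.304
grasp_force: 79.7
```

```bash
python3 -m inch '[[0,0,0,0,-0.04,0,1],[0,0,0,-0.2,0,0,1],[0,0,0,-0.2,0,0,1],[0,0,0,0,0,0,1]]'
python3 -m inch '[[0,0,0,-0.08,0,0,1],[0,0,0,-0.06,0,0,1],[0,0,0,0,0,0,1]]'
```

```text
clock: 19.53
eef_pos: [538.1, -79.9, 41.3]
tcp_rot: [-3.14, -0.002, -3.073]
contact_force: [-2.2, -12.6, -3.7]
opening: 0.302
grasp_force: 80.0
clock: 19.78
eef_pos: [540.7, -79.6, 41.1]
tcp_rot: [-3.14, -0.004, -3.073]
contact_force: [-5.3, -13.4, -3.4]
opening: 0.305
grasp_force: 80.1
```

```bash
python3 -m inch '[[0,0,0,-0.06,0,0,1],[0,0,0,0,0,0,1]]'
python3 -m inch '[[0,0,0,-0.06,0,0,1],[0,0,0,0,0,0,1]]'
python3 -m inch '[[0,0,0,-0.06,0,0,1],[0,0,0,0,0,0,1]]'
```

```text
clock: 19.95
eef_pos: [542.1, -79.5, 41.1]
tcp_rot: [-3.14, -0.004, -3.073]
contact_force: [-5.2, -13.3, -2.6]
opening: 0.308
grasp_force: 80.1
clock: 20.12
eef_pos: [543.5, -79.4, 41.1]
tcp_rot: [-3.14, -0.004, -3.073]
contact_force: [-5.6, -13.9, -2.9]
opening: 0.305
grasp_force: 80.1
clock: 20.28
eef_pos: [545.0, -79.3, 41.0]
tcp_rot: [-3.14, -0.004, -3.073]
contact_force: [-4.3, -13.5, -2.2]
opening: 0.301
grasp_force: 80.1
```

```bash
python3 -m inch '[[0,0,0,-0.08,0,0,1],[0,0,0,0,0,0,1]]'
python3 -m inch '[[0,0,0,-0.06,0,0,1],[0,0,0,0,0,0,1]]'
python3 -m inch '[[0,0,0,-0.06,0,0,1],[0,0,0,0,0,0,1]]'
```

```text
clock: 20.45
eef_pos: [546.8, -79.2, 41.0]
tcp_rot: [-3.14, -0.004, -3.073]
contact_force: [-6.0, -12.1, -2.0]
opening: 0.302
grasp_force: 80.3
clock: 20.62
eef_pos: [546.8, -79.2, 41.0]
tcp_rot: [-3.14, -0.007, -3.073]
contact_force: [-11.4, -14.3, 4.0]
opening: 0.304
grasp_force: 80.8
clock: 20.78
eef_pos: [546.9, -79.1, 40.9]
tcp_rot: [-3.14, -0.01, -3.073]
contact_force: [-16.6, -15.4, 9.4]
opening: 0.301
grasp_force: 81.4
```

```bash
python3 -m inch '[[0,0,0,0,0,0.03,1],[0,0,0,0.02,0,0,1],[0,0,0,0,0,0,0.6],[0,0,0,0,0,0,0.55],[0,0,0,0,0,0,0.5],[0,0,0,0,0,0,0.5],[0,0,0,0,0,0,0.5]]'
python3 -m inch '[[0,0,0,0,0,-0.3,0.5],[0,0,0,0,0,-0.8,0.5],[0,0,0,0,0,-0.8,0.5],[0,0,0,0,0,-0.8,0.4],[0,0,0,0,0,-0.8,0.2],[0,0,0,0,0,-0.3,0],[0,0,0,0,0,0,0]]'
python3 to.py 565 215 140 3.54
```

```text
clock: 21.37
eef_pos: [551.8, -77.4, 41.0]
tcp_rot: [-3.141, 0.001, -3.075]
contact_force: [-0.8, -1.5, 1.5]
opening: 0.495
grasp_force: 1.1
clock: 21.95
eef_pos: [552.6, -77.5, 138.0]
tcp_rot: [-3.141, 0.004, -3.075]
contact_force: [0.5, 0.1, -0.0]
opening: 0.988
grasp_force: 0.0
now [552.6 -77.5 138. ] [-3.141  0.004 -3.075] F [ 0.5  0.1 -0. ] op 0.988 gf 0.0 t 21.9
turn [-0.     0.001 -0.106] shift after turn [-5.   10.59 -0.08]
```

```bash
python3 -m inch '[[0,0,0,-0.08,0.8,0,0],[0,0,0,-0.08,0.8,0,0],[0,0,0,-0.08,0.8,0,0],[0,0,0,-0.08,0.8,0,0],[0,0,0,-0.08,0.8,0,0],[0,0,0,-0.08,0.8,0,0],[0,0,0,-0.08,0.8,0,0],[0,0,0,-0.08,0.8,0,0]]' >/dev/null
python3 -m inch '[[0,0,0,-0.08,0.8,0,0],[0,0,0,-0.08,0.8,0,0],[0,0,0,-0.08,0.8,0,0],[0,0,0,-0.08,0.8,0,0],[0,0,0,-0.08,0.8,0,0],[0,0,0,-0.08,0.8,0,0],[0,0,0,-0.08,0.6,0,0],[0,0,0,0,0,0,0]]'
python3 -m inch '[[0,0,-0.03,0,0,0,0],[0,0,-0.03,0,0,0,0],[0,0,-0.03,0,0,0,0],[0,0,-0.022,0,0,0,0],[0,0,0,0,0,0,0]]'
python3 bars.py d; python3 to.py 565 215 36 3.56
```

```text
clock: 23.28
eef_pos: [561.5, 221.2, 134.8]
tcp_rot: [3.141, -0.001, -3.074]
contact_force: [-1.2, -0.2, 0.1]
opening: 1.002
grasp_force: 0.0
clock: 23.7
eef_pos: [561.3, 218.0, 135.1]
tcp_rot: [-3.141, -0.001, -2.721]
contact_force: [0.0, 0.1, -0.0]
opening: 1.0
grasp_force: 0.0
scene [323. 160.] 184 [565.2 218.2] [81. 29.] 19.5
scene [371. 186.] 106 [724.6 267.4] [43. 46.] 29.6
scene [243. 201.] 126 [538.5 -71.5] [55. 33.] 4.5
scene prism@z88 ((458.4897766113281, 241.7307891845703), (50.1563720703125, 114.7181396484375), 32.854896545410156)
top [176. 151.] 41 [744.4 238.4] [49. 19.] 7.8
top [291. 154.] 64 [ 732.1 -169.8] [40. 25.] 0.1
top [265. 208.] 324 [543.7 -80.8] [128.  30.] 4.4
top prism@z88 None
now [561.4 218.2 135.3] [-3.141e+00 -1.000e-03 -2.726e+00] F [0.7 0.5 0.4] op 0.997 gf 0.0 t 23.8
turn [-0.    -0.    -0.001] shift after turn [-0.08 -0.18  3.97]
```

```bash
python3 -m inch '[[0,0,0,-0.08,-0.18,0.5,0],[0,0,0,0,0,0.8,0],[0,0,0,0,0,0.8,0],[0,0,0,0,0,0.8,0],[0,0,0,0,0,0.7,0],[0,0,0,0,0,0.3,0],[0,0,0,0,0,0,0]]' 80
python3 to.py 565 215 36 3.56
```

```text
clock: 24.38
eef_pos: [563.9, 214.7, 35.7]
tcp_rot: [3.141, -0.004, -2.725]
contact_force: [-1.1, 0.5, -0.4]
opening: 1.001
grasp_force: 0.0
now [563.9 214.7  35.7] [ 3.141 -0.004 -2.725] F [-1.1  0.5 -0.4] op 1.001 gf 0.0 t 24.4
turn [ 0.    -0.001 -0.001] shift after turn [-0.04 -0.01 -0.01]
```

```bash
python3 -m inch '[[0,0,0,0,0,0,0.5],[0,0,0,0,0,0,1],[0,0,0,0,0,0,1],[0,0,0,0,0,0,1],[0,0,0,0,0,0,1],[0,0,0,0,0,0,1],[0,0,0,0,0,0,1],[0,0,0,0,0,0,1]]'
python3 -m inch '[[0,0,0,0,0,-0.4,1],[0,0,0,0,0,-0.6,1],[0,0,0,0,0,-0.8,1],[0,0,0,0,0,-0.8,1],[0,0,0,0,0,-0.6,1],[0,0,0,0,0,-0.3,1],[0,0,0,0,0,0,1]]'
python3 -m inch '[[0,0,0.03,0,0,0,1],[0,0,0.03,0,0,0,1],[0,0,0.03,0,0,0,1],[0,0,0.022,0,0,0,1],[0,0,0,0,0,0,1]]'
python3 to.py 521 -241 125 3.208
```

```text
clock: 25.05
eef_pos: [566.0, 215.8, 39.5]
tcp_rot: [-3.141, 0.002, -2.724]
contact_force: [-1.0, -0.8, 6.8]
opening: 0.3
grasp_force: 79.4
clock: 25.63
eef_pos: [566.3, 215.9, 128.0]
tcp_rot: [-3.141, 0.003, -2.724]
contact_force: [-0.5, -0.6, -2.2]
opening: 0.302
grasp_force: 79.3
clock: 26.05
eef_pos: [564.6, 215.3, 124.7]
tcp_rot: [-3.141, -0.002, -3.079]
contact_force: [-0.7, 0.0, -2.3]
opening: 0.304
grasp_force: 79.3
now [564.6 215.3 124.7] [-3.141e+00 -2.000e-03 -3.079e+00] F [-0.7  0.  -2.3] op 0.304 gf 79.3 t 26.1
turn [-0.    -0.001 -0.001] shift after turn [ 2.95e+00 -1.81e+01 -1.00e-02]
```

```bash
python3 -m inch '[[0,0,0,0.2,-0.4,0,1],[0,0,0,0.2,-0.7,0,1],[0,0,0,0.2,-0.8,0,1],[0,0,0,0.2,-0.8,0,1],[0,0,0,0.2,-0.8,0,1],[0,0,0,0.2,-0.8,0,1],[0,0,0,0.2,-0.8,0,1],[0,0,0,0.2,-0.8,0,1]]' >/dev/null
python3 -m inch '[[0,0,0,0.2,-0.8,0,1],[0,0,0,0.1,-0.8,0,1],[0,0,0,0.1,-0.8,0,1],[0,0,0,0.1,-0.8,0,1],[0,0,0,0.1,-0.8,0,1],[0,0,0,0.1,-0.8,0,1],[0,0,0,0.1,-0.8,0,1],[0,0,0,0.1,-0.8,0,1]]'
python3 -m inch '[[0,0,0,0.1,-0.8,0,1],[0,0,0,0.1,-0.8,0,1],[0,0,0,0.1,-0.8,0,1],[0,0,0,0.1,-0.8,0,1],[0,0,0,0.1,-0.8,0,1],[0,0,0,0,-0.6,0,1],[0,0,0,0,-0.3,0,1],[0,0,0,0,0,0,1]]'
python3 to.py 519 -239 125 3.208
```

```text
clock: 27.38
eef_pos: [522.1, -96.7, 125.4]
tcp_rot: [3.141, -0.001, -3.073]
contact_force: [-0.1, -0.6, -2.5]
opening: 0.301
grasp_force: 79.3
clock: 28.05
eef_pos: [518.7, -219.8, 125.6]
tcp_rot: [-3.141, 0.0, -3.076]
contact_force: [-0.6, 0.1, -2.1]
opening: 0.3
grasp_force: 79.3
now [ 518.7 -219.8  125.6] [-3.141  0.    -3.076] F [-0.6  0.1 -2.1] op 0.3 gf 79.3 t 28.1
turn [-0.  0. -0.] shift after turn [ 0.04 -0.77  0.02]
```

```bash
python3 -m inch '[[0,0,0,0.04,-0.75,0.2,1],[0,0,0,0,0,0.8,1],[0,0,0,0,0,0.8,1],[0,0,0,0,0,0.6,1],[0,0,0,0,0,0.3,1],[0,0,0,0,0,0,1]]'
python3 to.py 519 -239 45 3.208
```

```text
clock: 28.55
eef_pos: [518.0, -235.9, 56.6]
tcp_rot: [3.14, -0.003, -3.074]
contact_force: [-0.1, 0.1, -2.2]
opening: 0.304
grasp_force: 79.3
now [ 518.  -235.9   56.6] [ 3.140e+00 -3.000e-03 -3.074e+00] F [-0.1  0.1 -2.2] op 0.304 gf 79.3 t 28.6
turn [ 0.001 -0.001  0.   ] shift after turn [-0.03 -0.13  0.46]
```

```bash
python3 -m inch '[[0,0,0,0,-0.1,0,1],[0,0,0,0,0,0.1,1],[0,0,0,0,0,0.1,1],[0,0,0,0,0,0,1]]'
python3 -m inch '[[0,0,0,0,0,0.1,1],[0,0,0,0,0,0.06,1],[0,0,0,0,0,0,1]]'
python3 to.py 519 -239 45 3.208
```

```text
clock: 28.88
eef_pos: [519.6, -239.8, 53.6]
tcp_rot: [-3.141, 0.001, -3.075]
contact_force: [0.0, 0.8, -2.0]
opening: 0.3
grasp_force: 79.4
clock: 29.13
eef_pos: [519.2, -239.7, 49.1]
tcp_rot: [3.141, -0.0, -3.075]
contact_force: [0.1, -1.1, -1.7]
opening: 0.301
grasp_force: 79.4
now [ 519.2 -239.7   49.1] [ 3.141 -0.    -3.075] F [ 0.1 -1.1 -1.7] op 0.301 gf 79.4 t 29.1
turn [ 0. -0. -0.] shift after turn [0.01 0.03 0.16]
```

```bash
python3 -m inch '[[0,0,0,0,0,0.1,1],[0,0,0,0,0,0.03,1],[0,0,0,0,0,0,1]]'
python3 -m inch '[[0,0,0,0,0.1,0,1],[0,0,0,0,0.1,0,1],[0,0,0,0,0,0,1]]'
python3 -m inch '[[0,0,0,0,0.05,0,1],[0,0,0,0,0,0,1]]'
python3 -m inch '[[0,0,0,0,0.05,0,1],[0,0,0,0,0,0,1]]'
```

```text
clock: 29.38
eef_pos: [519.1, -239.7, 45.8]
tcp_rot: [3.141, -0.0, -3.075]
contact_force: [-0.1, 0.1, -1.2]
opening: 0.306
grasp_force: 79.4
clock: 29.63
eef_pos: [518.8, -234.2, 46.0]
tcp_rot: [3.141, -0.0, -3.075]
contact_force: [0.4, -0.4, -3.1]
opening: 0.299
grasp_force: 79.4
clock: 29.8
eef_pos: [518.9, -233.9, 46.1]
tcp_rot: [-3.14, 0.0, -3.075]
contact_force: [-1.0, -3.7, -3.1]
opening: 0.298
grasp_force: 79.4
clock: 29.97
eef_pos: [519.0, -233.7, 46.2]
tcp_rot: [-3.139, 0.001, -3.074]
contact_force: [-2.1, -10.7, -4.4]
opening: 0.303
grasp_force: 79.4
```

Left contact. Now forward.

```bash
python3 -m inch '[[0,0,0,-0.15,0,0,1],[0,0,0,-0.15,0,0,1],[0,0,0,0,0,0,1]]'
python3 -m inch '[[0,0,0,-0.08,0,0,1],[0,0,0,0,0,0,1]]'
python3 -m inch '[[0,0,0,-0.08,0,0,1],[0,0,0,0,0,0,1]]'
python3 -m inch '[[0,0,0,-0.06,0,0,1],[0,0,0,0,0,0,1]]'
```

```text
clock: 30.22
eef_pos: [526.7, -233.1, 46.2]
tcp_rot: [-3.139, 0.0, -3.074]
contact_force: [-1.7, -9.1, -2.7]
opening: 0.297
grasp_force: 79.7
clock: 30.38
eef_pos: [528.2, -233.0, 46.2]
tcp_rot: [-3.139, -0.0, -3.074]
contact_force: [-3.1, -9.9, -2.5]
opening: 0.302
grasp_force: 79.7
clock: 30.55
eef_pos: [530.2, -232.9, 46.1]
tcp_rot: [-3.139, -0.0, -3.074]
contact_force: [-3.3, -9.3, -1.8]
opening: 0.303
grasp_force: 79.7
clock: 30.72
eef_pos: [531.5, -232.8, 46.1]
tcp_rot: [-3.14, -0.001, -3.074]
contact_force: [-2.7, -9.1, -3.2]
opening: 0.298
grasp_force: 79.7
```

```bash
python3 -m inch '[[0,0,0,-0.06,0,0,1],[0,0,0,0,0,0,1]]'
python3 -m inch '[[0,0,0,-0.06,0,0,1],[0,0,0,0,0,0,1]]'
python3 -m inch '[[0,0,0,-0.06,0,0,1],[0,0,0,0,0,0,1]]'
```

```text
clock: 30.88
eef_pos: [532.5, -232.7, 46.0]
tcp_rot: [-3.14, -0.002, -3.074]
contact_force: [-5.1, -11.0, -1.1]
opening: 0.3
grasp_force: 79.8
clock: 31.05
eef_pos: [532.6, -232.7, 46.0]
tcp_rot: [-3.14, -0.004, -3.073]
contact_force: [-10.7, -12.6, 3.0]
opening: 0.304
grasp_force: 80.3
clock: 31.22
eef_pos: [532.7, -232.6, 45.9]
tcp_rot: [-3.141, -0.007, -3.073]
contact_force: [-16.2, -14.7, 8.6]
opening: 0.3
grasp_force: 80.8
```

```bash
python3 -m inch '[[0,0,0,0,0,0.05,1],[0,0,0,0.02,0,0,1],[0,0,0,0,0,0,0.6],[0,0,0,0,0,0,0.55],[0,0,0,0,0,0,0.5],[0,0,0,0,0,0,0.5],[0,0,0,0,0,0,0.5]]'
python3 -m inch '[[0,0,0,0,0,-0.3,0.5],[0,0,0,0,0,-0.8,0.5],[0,0,0,0,0,-0.8,0.5],[0,0,0,0,0,-0.8,0.5],[0,0,0,0,0,-0.8,0.5],[0,0,0,0,0,-0.8,0.5],[0,0,0,0,0,-0.8,0.5],[0,0,0,0,0,0,0.5]]'
python3 to.py 445 -30 190 3.208
```

```text
clock: 31.8
eef_pos: [536.1, -230.9, 44.9]
tcp_rot: [3.142, 0.0, -3.075]
contact_force: [0.0, 0.0, -0.4]
opening: 0.502
grasp_force: 0.0
clock: 32.47
eef_pos: [537.9, -231.9, 176.8]
tcp_rot: [-3.139, 0.006, -3.075]
contact_force: [0.8, 0.5, 0.2]
opening: 0.505
grasp_force: 0.0
now [ 537.9 -231.9  176.8] [-3.139  0.006 -3.075] F [0.8 0.5 0.2] op 0.505 gf 0.0 t 32.5
turn [-0.001  0.002 -0.   ] shift after turn [ 3.17  8.3  -0.53]
```

```bash
python3 -m inch '[[0,0,0,0.4,0.6,0,0.5],[0,0,0,0.4,0.8,0,0.5],[0,0,0,0.4,0.8,0,0.5],[0,0,0,0.4,0.8,0,0.5],[0,0,0,0.4,0.8,0,0.5],[0,0,0,0.4,0.8,0,0.5],[0,0,0,0.4,0.8,0,0.5],[0,0,0,0.2,0.8,0,0.5]]'>/dev/null
python3 -m inch '[[0,0,0,0,0.8,0,1],[0,0,0,0,0.8,0,1],[0,0,0,0,0.8,0,1],[0,0,0,0,0.8,0,1],[0,0,0,0,0.8,0,1],[0,0,0,0,0.8,0,1],[0,0,0,0,0.8,0,1],[0,0,0,0,0.8,0,1]]'
python3 bars.py e
python3 - <<'E'
from h import *
f=dict(np.load("/tmp/top.npz"))
for z,lo,hi,nm in((23,(0,0,130),(180,70,255),"stop"),(15,(0,0,0),(180,255,75),"rail")):
    c,l,s,ce=cv2.connectedComponentsWithStats(mask(f,lo,hi,(250,180,330,238)))
    for i in range(1,c):
        if s[i,4]>12:
            b=cv2.minAreaRect(plane(f,z)[l==i][:,:2].astype(np.float32)); print(nm,ce[i].round(1),np.round(b[0],1),np.round(b[1]),round(b[2],1))
g=dict(np.load("/tmp/scene.npz"))
A=cv2.resize(f["pixels"][150:260,235:345,::-1],(396,396),interpolation=cv2.INTER_CUBIC);B=cv2.resize(g["pixels"][80:240,200:360,::-1],(396,396),interpolation=cv2.INTER_CUBIC)
cv2.imwrite("pics/f.png",np.hstack([A,B]))
E
```

```text
clock: 33.8
eef_pos: [439.7, 79.3, 172.2]
tcp_rot: [3.142, -0.0, -3.075]
contact_force: [0.8, -0.5, 0.4]
opening: -0.002
grasp_force: 0.0
scene [310. 135.] 174 [453.  255.7] [ 85. 100.] 19.2
scene [371. 185.] 106 [724.7 268.2] [43. 46.] 10.7
scene [243. 200.] 126 [538.3 -71.5] [55. 33.] 4.5
scene [187. 221.] 106 [ 507.7 -244. ] [29. 54.] 58.9
scene prism@z88 ((462.9796447753906, 246.45541381835938), (48.431026458740234, 113.27069091796875), 45.688446044921875)
top [173. 152.] 66 [743.9 250. ] [46. 42.] 63.9
top [291. 154.] 63 [ 732. -170.] [40. 25.] 0.9
top [265. 208.] 324 [543.7 -80.8] [128.  30.] 4.4
top [309. 212.] 201 [ 530.3 -234.3] [80. 31.] 4.5
top [171. 235.] 170 [441.8 245.1] [107.  55.] 6.6
top [158. 246.] 66 [406.1 287. ] [59. 31.] 78.8
top prism@z88 ((438.9598693847656, 261.8680419921875), (43.183433532714844, 46.372032165527344), 2.5548880100250244)
stop [327.8 198.2] [ 558.4 -298. ] [ 14. 177.] 89.3
stop [264.9 187.4] [616.5 -80.6] [11. 35.] 0.8
stop [287.  193.3] [ 596.7 -158.1] [14. 36.] 7.2
stop [309.2 198.8] [ 578.7 -235. ] [12. 37.] 6.6
stop [250.4 223.2] [499.8 -31.2] [115.   3.] 0.8
rail [313.1 199.7] [ 602.9 -212. ] [326. 159.] 55.1
rail [277.  204.9] [ 556.3 -123. ] [142.  33.] 2.6
rail [298.7 204.5] [ 561.6 -200.4] [143.  35.] 4.3
rail [256.7 204.2] [551.8 -52.5] [135.  25.] 4.4
```

View pics/f.png

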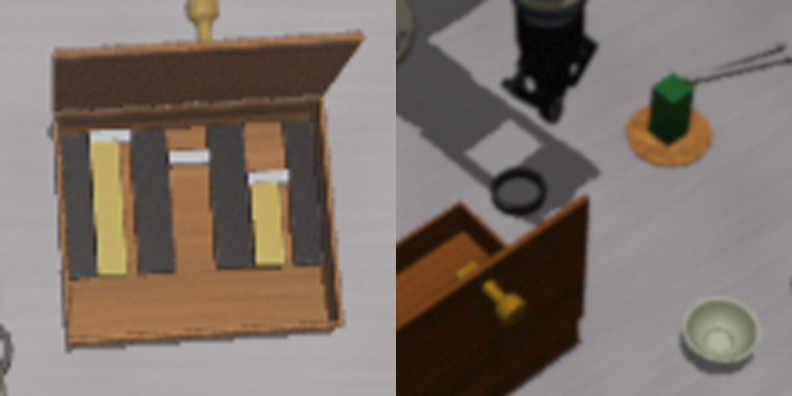

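Both bars lie against their left rails and end stops: left panel, long bar at (108,205) below its stop at (108,136), short bar at (268,222) below its stop at (268,177). The prism stands on the pad at (670,110) in the right panel. Going around to the back of the lid.

```bash
python3 -m inch '[[0,0,0,-0.5,0,-0.6,1],[0,0,0,-0.8,0,-0.6,1],[0,0,0,-0.8,0,-0.6,1],[0,0,0,-0.8,0,-0.6,1],[0,0,0,-0.8,0,-0.6,1],[0,0,0,-0.8,0,-0.6,1],[0,0,0,-0.8,0,0,1],[0,0,0,-0.8,0,0,1]]'
python3 -m inch '[[0,0,0,-0.8,0,0,1],[0,0,0,-0.8,0,0,1],[0,0,0,-0.8,0,0,1],[0,0,0,-0.8,0,0,1],[0,0,0,-0.8,0,0,1],[0,0,0,-0.4,0,0,1],[0,0,0,0,0,0,1]]'
python3 to.py 700 -101 265 3.208
```

```text
clock: 34.57
eef_pos: [593.7, 87.7, 263.3]
tcp_rot: [-3.142, 0.002, -3.076]
contact_force: [-0.8, -0.3, 0.4]
opening: 0.004
grasp_force: 0.0
clock: 35.15
eef_pos: [703.4, 95.0, 261.5]
tcp_rot: [-3.141, -0.0, -3.076]
contact_force: [-0.9, 0.1, -0.1]
opening: -0.003
grasp_force: 0.0
now [703.4  95.  261.5] [-3.141 -0.    -3.076] F [-0.9  0.1 -0.1] op -0.003 gf 0.0 t 35.1
turn [-0. -0. -0.] shift after turn [ 0.66 -7.81 -0.14]
```

```bash
python3 -m inch '[[0,0,0,0,-0.8,0,1],[0,0,0,0,-0.9,0,1],[0,0,0,0,-0.9,0,1],[0,0,0,0,-0.9,0,1],[0,0,0,0,-0.9,0,1],[0,0,0,0,-0.9,0,1],[0,0,0,0,-0.9,0,1],[0,0,0,0,-0.9,0,1]]'
python3 -m inch '[[0,0,0,0,-0.7,0,1],[0,0,0,0.3,0,-0.1,1],[0,0,0,0.3,0,0,1],[0,0,0,0,0,0,1]]'
python3 bars.py g | grep -E "top|prism"
python3 - <<'E'
from h import *
f=dict(np.load("/tmp/top.npz"));g=dict(np.load("/tmp/scene.npz"))
A=cv2.resize(f["pixels"][140:260,230:350,::-1],(396,396),interpolation=cv2.INTER_CUBIC);B=cv2.resize(g["pixels"][120:280,140:300,::-1],(396,396),interpolation=cv2.INTER_CUBIC)
cv2.imwrite("pics/k.png",np.hstack([A,B]))
E
python3 to.py 655 -105 269 3.208
```

```text
clock: 35.82
eef_pos: [712.5, -82.8, 262.3]
tcp_rot: [3.141, -0.001, -3.075]
contact_force: [0.3, -0.3, 0.4]
opening: 0.0
grasp_force: 0.0
clock: 36.15
eef_pos: [698.2, -99.7, 264.9]
tcp_rot: [3.141, -0.001, -3.076]
contact_force: [0.2, 0.6, -0.1]
opening: 0.003
grasp_force: 0.0
scene prism@z88 ((462.5936584472656, 246.06076049804688), (48.2076416015625, 113.34325408935547), 44.967247009277344)
top [173. 152.] 68 [743.9 248.2] [46. 40.] 45.8
top [291. 154.] 48 [ 732.1 -169.8] [18. 40.] 90.0
top [309. 212.] 196 [ 531.4 -234.4] [78. 30.] 4.5
top [173. 239.] 57 [435.7 231.9] [58. 25.] 10.4
top [164. 248.] 44 [401.6 261.5] [40. 25.] 61.5
top prism@z88 ((438.9080505371094, 261.8656921386719), (43.287113189697266, 46.372032165527344), 2.5548696517944336)
now [699.5 -99.1 265. ] [ 3.141  0.    -3.075] F [ 0.9 -0.3  0.1] op 0.002 gf 0.0 t 36.2
turn [0. 0. 0.] shift after turn [ 1.79 -0.12 -0.16]
```

View pics/k.png

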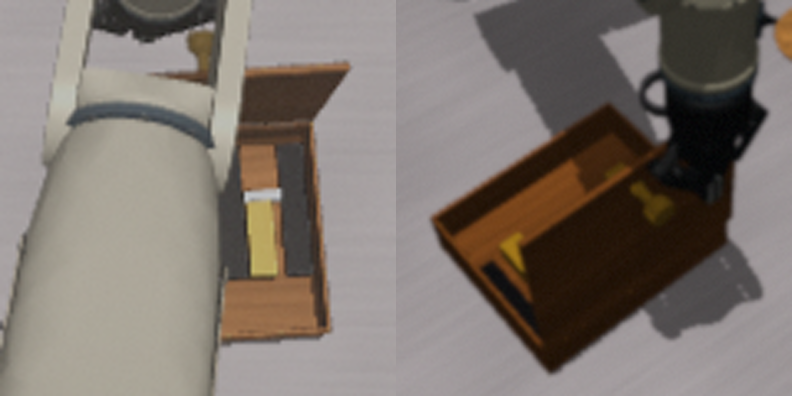

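The closed fingers are behind the lid at (705,170), clear of the knob at (655,200), and the short bar is still seated. Starting the push.

```bash
python3 -m inch '[[0,0,0,0.5,0,-0.1,1],[0,0,0,0.5,0,0,1],[0,0,0,0.4,0,0,1],[0,0,0,0,0,0,1]]'
python3 -m inch '[[0,0,0,0.4,0,0,1],[0,0,0,0.4,0,0.02,1],[0,0,0,0.4,0,0.03,1],[0,0,0,0,0,0,1]]'
python3 to.py 568 -110 248 3.208
```

```text
clock: 36.58
eef_pos: [663.6, -101.6, 267.4]
tcp_rot: [3.141, -0.001, -3.075]
contact_force: [-0.5, 0.2, 0.1]
opening: -0.001
grasp_force: 0.0
clock: 36.92
eef_pos: [633.4, -104.3, 266.1]
tcp_rot: [3.142, -0.001, -3.075]
contact_force: [0.7, -0.2, 0.4]
opening: 0.003
grasp_force: 0.0
now [ 633.4 -104.3  266.1] [ 3.142e+00 -1.000e-03 -3.075e+00] F [ 0.7 -0.2  0.4] op 0.003 gf 0.0 t 36.9
turn [ 0. -0. -0.] shift after turn [ 2.62 -0.05  0.72]
```

Run:
```python
from h import *
g=grab_frame("scene"); cv2.imwrite("pics/l.png",cv2.resize(g["pixels"][100:280,140:320,::-1],(540,540),interpolation=cv2.INTER_CUBIC))
```

```text
(no output)
```

View pics/l.png

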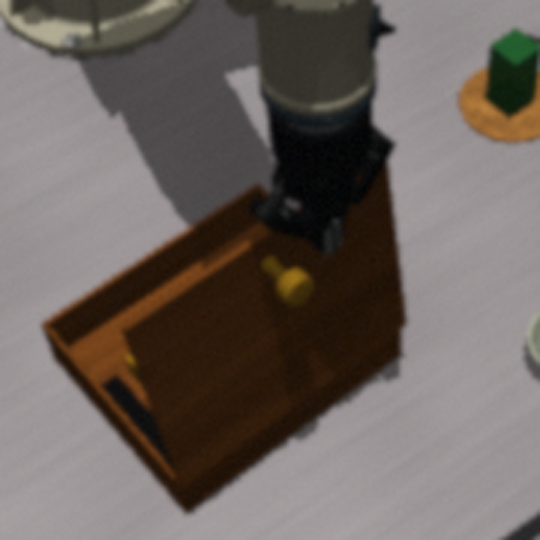

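The lid has tilted forward under the fingers at (330,240), so the push works. Continuing along the arc.

```bash
python3 -m inch '[[0,0,0,0.4,0,0.06,1],[0,0,0,0.4,0,0.09,1],[0,0,0,0.4,0,0.12,1],[0,0,0,0.4,0,0.15,1],[0,0,0,0.4,0,0.2,1],[0,0,0,0.4,0,0.22,1],[0,0,0,0.2,0,0.1,1]]'
python3 to.py 529 -112 221 3.208
python3 -m inch '[[0,0,0,0.4,0,0.25,1],[0,0,0,0.4,0,0.25,1],[0,0,0,0.4,0,0.28,1],[0,0,0,0.35,0,0.3,1],[0,0,0,0,0,0,1]]'
python3 to.py 498 -113 183 3.208
```

```text
clock: 37.55
eef_pos: [568.0, -108.7, 241.6]
tcp_rot: [3.141, -0.002, -3.076]
contact_force: [1.7, -1.2, 1.4]
opening: -0.001
grasp_force: 1.1
now [ 568.  -108.7  241.6] [ 3.141e+00 -2.000e-03 -3.076e+00] F [ 1.7 -1.2  1.4] op -0.001 gf 1.1 t 37.5
turn [ 0.    -0.001 -0.   ] shift after turn [ 1.57 -0.03  0.83]
clock: 37.97
eef_pos: [528.7, -111.0, 213.8]
tcp_rot: [3.141, -0.004, -3.076]
contact_force: [0.2, -0.8, -1.1]
opening: 0.0
grasp_force: 0.0
now [ 528.7 -111.   213.8] [ 3.141 -0.004 -3.076] F [ 0.2 -0.8 -1.1] op 0.0 gf 0.0 t 38.0
turn [ 0.    -0.001 -0.   ] shift after turn [1.23 0.   1.23]
```

```bash
python3 -m inch '[[0,0,0,0.3,0,0.3,1],[0,0,0,0.3,0,0.35,1],[0,0,0,0.3,0,0.4,1],[0,0,0,0.25,0,0.4,1]]'
python3 -m inch '[[0,0,0,0.2,0,0.4,1],[0,0,0,0.2,0,0.4,1],[0,0,0,0.2,0,0.4,1],[0,0,0,0.15,0,0.4,1]]'
python3 to.py 469 -115 92 3.208
```

```text
clock: 38.3
eef_pos: [502.0, -113.1, 178.5]
tcp_rot: [-3.142, -0.0, -3.075]
contact_force: [-0.3, -0.1, 1.4]
opening: -0.003
grasp_force: 0.8
clock: 38.63
eef_pos: [483.6, -114.3, 138.3]
tcp_rot: [3.142, -0.0, -3.075]
contact_force: [1.3, 0.2, 0.9]
opening: 0.002
grasp_force: 0.6
now [ 483.6 -114.3  138.3] [ 3.142 -0.    -3.075] F [1.3 0.2 0.9] op 0.002 gf 0.6 t 38.6
turn [ 0. -0. -0.] shift after turn [0.59 0.01 1.85]
```

```bash
python3 -m inch '[[0,0,0,0.1,0,0.35,1],[0,0,0,0.1,0,0.35,1],[0,0,0,0.05,0,0.35,1],[0,0,0,0,0,0.3,1],[0,0,0,0,0,0,1]]'
python3 -m inch '[[0,0,0,0,0,0.2,1],[0,0,0,0,0,0,1]]'
python3 -m inch '[[0,0,0,0,0,0.1,1],[0,0,0,0,0,0,1]]'
```

```text
clock: 39.05
eef_pos: [477.0, -114.4, 103.9]
tcp_rot: [3.141, -0.002, -3.075]
contact_force: [0.1, 0.2, 0.0]
opening: 0.004
grasp_force: 0.0
clock: 39.22
eef_pos: [478.0, -114.7, 100.0]
tcp_rot: [3.141, -0.0, -3.075]
contact_force: [-0.6, -0.0, -0.1]
opening: 0.003
grasp_force: 0.0
clock: 39.38
eef_pos: [478.2, -114.8, 98.0]
tcp_rot: [-3.141, 0.0, -3.075]
contact_force: [0.3, -0.9, 0.3]
opening: 0.0
grasp_force: 0.0
```

```bash
python3 -m inch '[[0,0,0,0,0,0.12,1],[0,0,0,0,0,0,1]]'
python3 -m inch '[[0,0,0,0,0,0.08,1],[0,0,0,0,0,0,1]]'
python3 -m inch '[[0,0,0,0,0,0.06,1],[0,0,0,0,0,0,1]]'
```

```text
clock: 39.55
eef_pos: [478.1, -114.7, 94.9]
tcp_rot: [-3.141, 0.0, -3.075]
contact_force: [0.3, 0.2, -0.2]
opening: -0.004
grasp_force: 0.0
clock: 39.72
eef_pos: [478.0, -114.7, 92.9]
tcp_rot: [-3.142, 0.0, -3.075]
contact_force: [-0.2, 0.4, 0.3]
opening: -0.002
grasp_force: 0.0
clock: 39.88
eef_pos: [478.1, -114.7, 92.4]
tcp_rot: [3.142, -0.0, -3.076]
contact_force: [-4.1, 0.5, 14.3]
opening: -0.003
grasp_force: 7.3
```

```bash
python3 -m inch '[[0,0,0,0,0,0.04,1],[0,0,0,0,0,0,1]]'
python3 -m inch '[[0,0,0,0,0,-0.3,1],[0,0,0,0,0,-0.8,1],[0,0,0,0,0,-0.8,1],[0,0,0,0.6,0.4,-0.8,1],[0,0,0,0.6,0.8,-0.8,1],[0,0,0,0.6,0.8,0,1],[0,0,0,0.6,0.8,0,1],[0,0,0,0.6,0.8,0,1]]'
python3 -m inch '[[0,0,0,0,0.8,0,1],[0,0,0,0,0.8,0,1],[0,0,0,0,0.8,0,1],[0,0,0,0,0.8,0,1],[0,0,0,0,0.8,0,1],[0,0,0,0,0,0,1]]'
python3 bars.py z >/dev/null
python3 - <<'E'
from h import *
f=dict(np.load("/tmp/top.npz"));g=dict(np.load("/tmp/scene.npz"))
for n,h in(("top",f),("scene",g)):
    P=pts(h); m=((abs(P[...,0]-535)<80)&(abs(P[...,1]+162)<100)&(P[...,2]>50)&(P[...,2]<85)); q=P[m]
    c=np.linalg.lstsq(np.c_[q[:,:2]-[535,-162],np.ones(len(q))],q[:,2],rcond=None)[0]; print(n,len(q),c.round(3))
A=cv2.resize(f["pixels"][130:280,80:350,::-1],None,fx=2,fy=2);B=cv2.resize(g["pixels"][90:290,140:400,::-1],None,fx=1.5,fy=1.5)
C=np.zeros((620,540,3),np.uint8);C[:300]=A[:300,:540];C[310:610,:390]=B;cv2.imwrite("pics/z.png",cv2.resize(C,(522,600)))
E
```

```text
clock: 40.05
eef_pos: [478.1, -114.8, 92.3]
tcp_rot: [-3.142, 0.0, -3.075]
contact_force: [-8.3, 1.9, 28.7]
opening: 0.001
grasp_force: 14.3
clock: 40.72
eef_pos: [396.5, -29.2, 178.4]
tcp_rot: [-3.141, 0.001, -3.076]
contact_force: [-0.1, 0.8, 1.2]
opening: 0.0
grasp_force: 0.0
clock: 41.22
eef_pos: [390.5, 72.2, 178.2]
tcp_rot: [3.141, 0.001, -3.074]
contact_force: [0.9, -0.1, 0.1]
opening: -0.002
grasp_force: 0.0
top 2723 [ 1.0000e-03 -0.0000e+00  7.1232e+01]
scene 3435 [-1.0000e-03  0.0000e+00  7.3184e+01]
```

View pics/z.png

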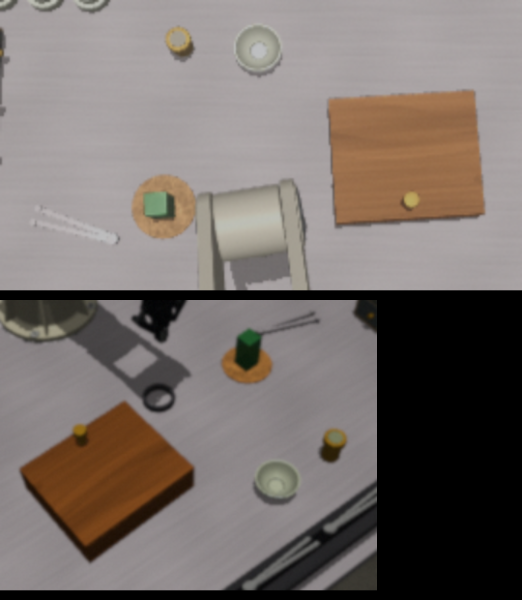

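The lid is shut: its fitted slope is about 0.001 and its top is at about 71 mm. The prism is standing on the pad and the bystanders are in place. Handing in.

```bash
python3 -c "
from rig import r; print(r.sign_off())"
```

```text
the job is handed in; nothing more can be done
None
```

I handed the job in with the prism standing on the cork pad, the long and short bars (the only two I could see) pushed against both stops of their bays, and the lid shut; no verdict came back, and my last look at both bars seated was just before I closed the lid.

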